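# Swap the cell at the charger's contacts

## Robot

A 7-joint arm with a two-finger parallel gripper is mounted at the origin on a cart in front of the work surface, level with it; the furniture and walls round the work are solid. World frame = base frame: x ahead of the robot, y to its left, z up, the work surface at z = 0. Lengths are in m, angles in rad, forces in N, time in s.
With the tool pointing down it reaches from about 0.425 to 0.875 m from the base axis. Payload 4.7 kg.
Tool frame: the origin (TCP) lies midway between the tips of the shut fingers; the grasp point (between the pads) lies 19 mm behind it; z points along the fingers, y is the line along which they close (so a half turn about z gives the same grasp; the last joint's range is limited). The gripper opens to 87 mm and grips with 3 to 60 N. Pads are 19 mm wide; open, the fingers measure 117 mm over their backs; the gripper's body (75 mm by 190 mm) begins 51 mm behind the grasp point.
Start: joints at [-1.313, 0.321, -0.07, 1.45, 0.023, 1.371, -0.057], TCP at [0.157, 0.631, 0.223] pointing down, gripper open.
Joint ranges: [-2.86, 2.86], [-0.3, 2.09], [-1.38, 1.24], [0.06, 2.45], [-1.56, 4.7], [0.09, 2.05], [-2.69, 2.69]. Speed limits (rad/s): [2.57, 2.57, 3.14, 3.14, 3.14, 3.14, 3.14].

## Interface

Orientations are given as a rotation vector (axis times angle).
In Python, from bench import ctrl gives the robot as it stands. The module is installed in compiled form; this text tells all that it offers.
- The arm moves only by the shell command python3 -m handwheel 'ROWS' [FORCE]. ROWS is JSON, a list of rows, each a list of 7 numbers: the finger opening in m, from 0 to 0.087, then the shift along the tool's x, y, z in m, then the turn, a rotation vector about the tool's x, y, z in degrees. A call has 1 to 12 rows; each row shifts and turns the commanded pose from where the row before left it, along the tool's axes as they then stand; what a row does not reach is not made up. A row lasts 1/8 s, in which the tool goes at most 62.5 mm and 10.7 degrees, less where a joint would pass 70% of its speed; a pose out of reach is approached as far as the arm can. A call is refused whole if a number of a shift passes 0.0625 or a number of a turn 10.7, either way. A call with a gripper value outside its range is refused whole. The fingers move at their own pace and stop on an object; FORCE is the grip in N (left out, the last holds). Time passes only in rows, so rows that do not move let the fingers close. It gives the time, the measured TCP pose, the force, the opening and the grip force at its end, in the units of the state.
- ctrl.get_state(): the state, without advancing time (a new reading comes with each control period).
- ctrl.get_image(name): name is "side" or "top"; returns (picture, depth): 384x512x3 uint8, blue, green, red; 384x512 float32, m along the optical axis (not along the pixel's ray), 0 where there is no reading.
- ctrl.camera_info(name): a dict with "intrinsics" (3x3 intrinsics, pixels), "R" (3x3) and "t" (3): a world point X has camera coordinates R X + t. Camera axes: x right, y down, z forward; pixel columns grow to the right and rows downward; lengths in m; the calibration is good to about 2 mm. A picture is of the moment at which its call begins. camera_info takes no time and is no camera call.
- ctrl.close_job(): hands the job in; it is judged then, once.
The state is a dict: "time": time; "joint_positions": joint angles; "qd": joint speeds; "joint_torque": joint torques, N m; "position": TCP position; "tool_rot": TCP orientation; "ft_force": force on the tool from outside, world axes, zero at the start; "torque": the same for the moment, N m; "grip_width": opening from 0.0 (shut) to 1.0 (fully open); "grip_force": force on a finger pad.
Only numpy, scipy, OpenCV 4.12 (cv2) and the standard library are available. Lean on these libraries where they do the work, as an engineer would, in place of code of your own. Each camera call takes 0.05 s, during which the arm holds its last target. There are 200 camera calls.

## Task

The battery at the contact end of the charging dock is worn out: pick it out and drop it into the teal cup where used batteries are collected, then let go. Then lift the dock's black carrier by its handle, clear of the dock and with the other battery still lying in its pocket, turn it half way round and seat it fully back down in the dock, so that the waiting battery now lies at the contacts. Leave the cup standing upright, leave the mug, tape, clothes peg and tin where they are, and let go.

Things in the scene. Friction and masses are not known exactly. Their poses are not given: they have to be found in the camera images.
- dock: fixed low grey charging dock, 182 x 88 mm. Origin: on the table, under the centre of its open-topped cavity, 126 (x) x 72 (y) mm at its floor, which is 8 mm above the table; above 12 mm the walls flare 5 mm outward to the rim, 20 mm high, to guide the carrier in. Its +x end is the contact end: brass blades on the rim, then a raised contact head (x = 76 to 112 mm, full width, 45 mm high). z up.
- dock_seat (a point): centre of the cavity floor of the dock, 8 mm above the table: the carrier's origin lies here when it is seated; axes as the dock's
- carrier: loose black carrier, 0.15 kg, in the cavity with 3 mm play all round: 120 (x) x 66 (y) mm, deck 12 mm high, lowest 3.5 mm stepped in 3 mm. Origin: centre of underside, z up. Mid handle plate 12 (x) x 40 (y) mm, 12 to 54 mm high, grippable either way. Pockets 19 (x) x 55 (y) mm, 6 deep, at x = +-38 mm. +x points to the dock's contact end (dock +x) at the start; at the end -x must.
- handle_top (a point): top centre of the carrier's handle plate, 54 mm above the carrier's origin
- pocket_a (a point): floor centre of the carrier's +x pocket, where the worn-out battery lies at the start (at the contact end)
- pocket_b (a point): floor centre of the carrier's -x pocket, where the waiting battery lies and must stay
- spent_cell: worn-out red and white battery, 50 mm long (y), 15 mm across, 23 g, lying in the pocket beside the contact head. Origin: centre of its underside, 14 mm above the table; its top, at 29 mm, is 9 mm proud of the carrier's deck and dock rim. 25 mm are free on either side for fingers closing across its 15 mm (handle plate, contact head).
- spent_cell_mid (a point): middle of the worn-out battery, 7.5 mm above its origin
- waiting_cell: identical battery in the other pocket, away from the contact head; same size and origin
- cup: loose teal plastic beaker for used batteries, round, 0.12 kg, 58 mm high, 80 mm across the top outside, about 70 mm inside at the mouth, narrower below (about 55 mm). Origin: centre of its underside, z up.
- cup_mouth (a point): centre of the cup's mouth, 58 mm above its origin
- mug: bystander: white mug with a dark band and a handle, 92 x 123 x 95 mm high, not for batteries; origin at the centre of its underside
- tape: bystander: roll of tape lying flat, 104 mm across, 25 mm high; origin at the centre of its underside
- peg: bystander: wooden clothes peg, 72 mm long along its y, 15 mm wide, 12 mm high; origin at the centre of its underside
- tin: bystander: flat round tin, 85 mm across, 37 mm high; origin at the centre of its underside
Not all that is in view belongs to the job. What is shaped like the waiting_cell but green is not meant.

How it is judged:
By the outcome, as a careful person would: the job done as asked, in the order asked, and still so for the second after the job is handed in, with the robot touching nothing.
It also fails if it takes over 64 s, if anything falls off the work surface, if the arm or the gripper's body presses on something with over 40 N, if the wrist force passes 120 N, or if a joint passes its speed limit or range.

## Working session

There is one attempt and no reset: what is moved stays moved. The work goes in short steps, Python scripts to look and compute and a shell command to move; the robot and the scene stay as the last step left them, time stands still between calls to the robot, and variables do not carry over. Pictures are saved under pics/ and viewed, at most 10 in all, crops included, and the job is handed in when it is done.

```bash
mkdir -p pics
cat > h.py <<'E'
import numpy as np, cv2
from bench import ctrl
from scipy.spatial.transform import Rotation as Ro
def grab(n):
    im,d=ctrl.get_image(n); np.savez('pics/%s.npz'%n,im=im,d=d); return im,d
def load(n):
    z=np.load('pics/%s.npz'%n); return z['im'],z['d']
def cam(n):
    c=ctrl.camera_info(n); return np.array(c['intrinsics']),np.array(c['R']),np.array(c['t'])
def ray(n,uv):
    K,R,t=cam(n); d=R.T@np.linalg.solve(K,[uv[0],uv[1],1.]); return -R.T@t,d
def plane(n,uv,z):
    o,d=ray(n,uv); return o+d*(z-o[2])/d[2]
def pts(n,d):
    K,R,t=cam(n); v,u=np.mgrid[:d.shape[0],:d.shape[1]]
    P=np.stack([(u-K[0,2])*d/K[0,0],(v-K[1,2])*d/K[1,1],d],-1)
    return (P-t)@R
def tri(a,ua,b,ub):
    o1,d1=ray(a,ua);o2,d2=ray(b,ub)
    s=np.linalg.lstsq(np.c_[d1,-d2],o2-o1,rcond=None)[0]
    p,q=o1+s[0]*d1,o2+s[1]*d2; return (p+q)/2,np.linalg.norm(p-q)
def proj(n,X):
    K,R,t=cam(n); p=K@(R@np.array(X)+t); return p[:2]/p[2]
E
python3 - <<'E'
from h import *
for n in('top','side'):
    im,d=grab(n); cv2.imwrite('pics/%s0.png'%n,im)
    o,_=ray(n,(256,192)); print(n,o,cam(n)[0][0,0],plane(n,(256,192),0))
s=ctrl.get_state(); print(s['position'],s['tool_rot'],s['time'],s['grip_width']); print(Ro.from_rotvec(s['tool_rot']).as_matrix().round(3))
E
```

```text
top [0.34014683 0.01112344 0.99138807] 393.5162094101657 [ 0.56394193 -0.01473105  0.        ]
side [0.43240244 0.77713722 0.72768503] 482.8142941553091 [ 0.55442235 -0.08065331  0.        ]
[0.15685264 0.63029713 0.22156108] [-3.81933399e-01 -3.11818734e+00  2.64263815e-03] 0.1 0.999218519502379
[[-0.97   0.241 -0.   ]
 [ 0.241  0.97  -0.002]
 [-0.    -0.002 -1.   ]]
```

View pics/top0.png

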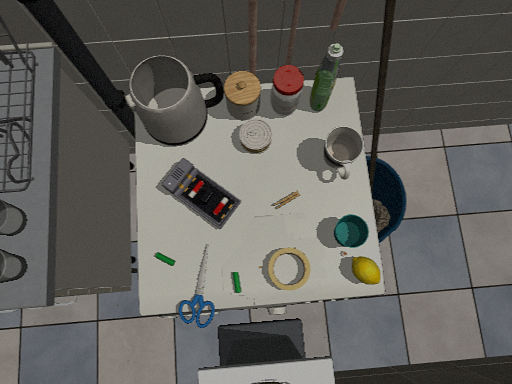

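View pics/side0.png

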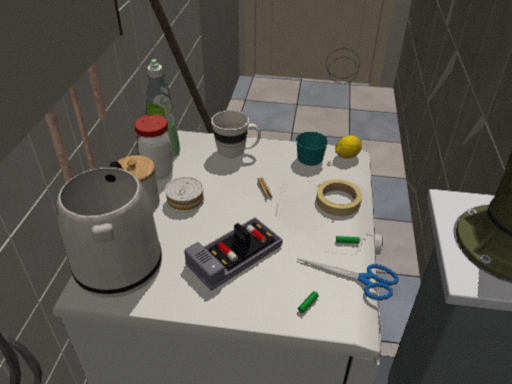

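The top view shows the dock at about (201,193), with its contact head up-left at (177,177). The cup is at (351,232), the mug at (343,150), the tape at (289,268), the peg at (286,200) and the tin at (255,135). Things that could be taken for the worn-out battery:
- **Red/white at top (196,186):** beside the head, so this is the one I choose.
- **Red/white at (221,208):** the waiting cell.
- **Green at (165,258) and (237,282):** not meant.

Next is a close crop to check that choice.

Run:
```python
from h import *
a,da=load('top'); b,db=load('side')
A=cv2.resize(a[150:235,150:250],None,fx=4,fy=4,interpolation=cv2.INTER_CUBIC)
B=cv2.resize(b[210:290,180:290],None,fx=3.6,fy=3.6,interpolation=cv2.INTER_CUBIC)
H=max(A.shape[0],B.shape[0]); pad=lambda x:cv2.copyMakeBorder(x,0,H-x.shape[0],0,0,cv2.BORDER_CONSTANT)
cv2.imwrite('pics/crop1.png',np.hstack([pad(A),pad(B)]))
for n,im,d,(y0,y1,x0,x1) in(('top',a,da,(150,235,150,250)),('side',b,db,(210,290,180,290))):
    P=pts(n,d); h=cv2.cvtColor(im,cv2.COLOR_BGR2HSV).astype(int)
    m=(((h[...,0]<8)|(h[...,0]>172))&(h[...,1]>150)&(h[...,2]>90)).astype(np.uint8)
    w=np.zeros_like(m); w[y0:y1,x0:x1]=1; m*=w
    k,l,s,c=cv2.connectedComponentsWithStats(m)
    for i in range(1,k):
        if s[i,4]>8: print(n,'red',s[i,4],c[i].round(1),np.median(P[l==i],0).round(4))
    # depth points by height band in dock region
    for lo,hi in((.04,.05),(.055,.07)):
        mm=(P[...,2]>lo)&(P[...,2]<hi)&(w>0)&(d>0); 
        k,l,s,c=cv2.connectedComponentsWithStats(mm.astype(np.uint8))
        for i in range(1,k):
            if s[i,4]>8:
                q=P[l==i]; r=cv2.minAreaRect((q[:,:2]*1000).astype(np.float32)); print(n,lo,s[i,4],c[i].round(1),q.mean(0).round(4),np.round(r[0],1),np.round(r[1],1),round(r[2],1))
    m=((h[...,0]>80)&(h[...,0]<97)&(h[...,1]>110)).astype(np.uint8)
    k,l,s,c=cv2.connectedComponentsWithStats(m)
    for i in range(1,k):
        if s[i,4]>150:
            q=P[(l==i)&(d>0)]; t=q[q[:,2]>.052]; print(n,'teal',s[i],c[i].round(1),q[:,2].max().round(4),np.round(cv2.minEnclosingCircle((t[:,:2]*1000).astype(np.float32)),1) if 0 else cv2.minEnclosingCircle((t[:,:2]*1000).astype(np.float32)))
```

```text
top red 59 [197.9 186.2] [0.5848 0.1304 0.0285]
top red 64 [218.3 208.3] [0.5241 0.0833 0.028 ]
top 0.04 490 [177.5 174.5] [0.6142 0.1774 0.0452] [615.4 177.5] [36.8 88.1] 49.3
top 0.04 13 [208.5 197.6] [0.5493 0.1041 0.0445] [549.7 103.7] [ 1.5 34.8] 46.4
top 0.055 85 [206.5 194.3] [0.5539 0.1066 0.062 ] [554.8 106.4] [12.1 40.1] 48.6
top teal [334 215  34  32 855] [350.8 231. ] 0.0631 ((438.27691650390625, -232.12014770507812), 39.03520965576172)
side red 80 [257.8 234.3] [0.5259 0.0843 0.0275]
side red 84 [223.7 247.5] [0.5877 0.1307 0.0273]
side 0.04 63 [242.3 237.3] [0.5528 0.1145 0.045 ] [556.3 112.3] [10.8 40.9] 64.4
side 0.04 669 [204.  259.3] [0.6144 0.182  0.0446] [615.7 178.7] [37.  88.9] 48.7
side 0.055 120 [241.7 230.2] [0.5546 0.1103 0.0606] [554.8 108.9] [13.1 40.6] 48.9
side teal [297 132  30  33 787] [310.7 147.5] 0.0613 ((434.8235778808594, -231.6820831298828), 42.03810119628906)
```

View pics/crop1.png

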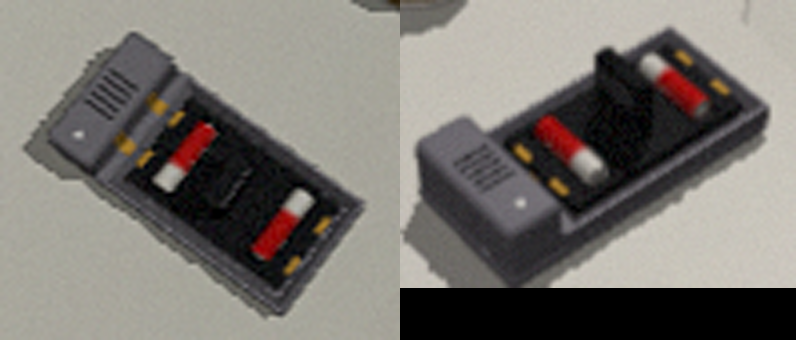

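The crop confirms the choice: the battery at crop (188,157), top pixel (197,189), lies by the head, and the other at crop (284,223), top pixel (221,206), is the waiting one. Next I'll refine the positions and check for tall obstacles.

Run:
```python
from h import *
th=np.radians(49.0);u=np.array([np.cos(th),np.sin(th)]);v=np.array([-u[1],u[0]]);o=np.array([.5545,.1075])
C={}
for n in('top','side'):
    im,d=load(n); P=pts(n,d); h=cv2.cvtColor(im,cv2.COLOR_BGR2HSV).astype(int)
    L=np.stack([(P[...,:2]-o)@u,(P[...,:2]-o)@v],-1)*1000
    bat=(((h[...,0]<8)|(h[...,0]>172))&(h[...,1]>150)&(h[...,2]>80))|((h[...,1]<40)&(h[...,2]>130))
    for nm,c in(('A',38),('B',-38)):
        m=bat&(abs(L[...,0]-c)<15)&(abs(L[...,1])<32)&(P[...,2]>.015)&(P[...,2]<.036)
        r=cv2.minAreaRect(np.argwhere(m)[:,::-1].astype(np.float32)); C[n,nm]=r[0]
        top=m&(P[...,2]>np.percentile(P[m][:,2],40))
        rr=cv2.minAreaRect(L[top].astype(np.float32))
        print(n,nm,m.sum(),np.round(r[0],1),'local',np.round(rr[0],1),np.round(rr[1],1),round(rr[2],1),'z',np.percentile(P[m][:,2],[10,50,95]).round(4))
    m=(abs(L[...,0])<14)&(abs(L[...,1])<26)&(P[...,2]>.057)&(P[...,2]<.07)
    C[n,'H']=cv2.minAreaRect(np.argwhere(m)[:,::-1].astype(np.float32))[0]; print(n,'handle local',L[m].min(0),L[m].max(0),'z',np.median(P[m][:,2]))
    m=(P[...,2]>.036)&(P[...,2]<.056)&(abs(L[...,0]-94)<30)&(abs(L[...,1])<55)
    r=cv2.minAreaRect(L[m].astype(np.float32));print(n,'head local',np.round(r[0],1),np.round(r[1],1),round(r[2],1))
    m=(P[...,2]>.08)&(d>0)&(P[...,2]<.5)&(P[...,0]<.95)&(P[...,0]>.2)&(abs(P[...,1])<.5)
    D=np.hypot(L[...,0],L[...,1]);D2=np.where(m,D,9e9)
    i=np.unravel_index(D2.argmin(),D.shape);print('nearest tall',D2[i],P[i],'px',i)
    # rim of cup
    t=(h[...,0]>80)&(h[...,0]<97)&(h[...,1]>110)&(P[...,2]>.05)&(abs(P[...,0]-.437)<.06)&(abs(P[...,1]+.232)<.06)
    q=P[t]; print('cup',q[:,:2].min(0),q[:,:2].max(0),np.percentile(q[:,2],95)); C[n,'C']=cv2.minAreaRect(np.argwhere(t)[:,::-1].astype(np.float32))[0]
for k in 'ABHC':
    p,g=tri('top',C['top',k],'side',C['side',k]); print('tri',k,p.round(4),'gap',g.round(4),'local',((p[:2]-o)@u*1000).round(1),((p[:2]-o)@v*1000).round(1))
```

```text
top A 89 [196.  188.6] local [36.6  0.1] [11.2 46.8] 1.0 z [0.0261 0.0284 0.0312]
top B 90 [220.3 205.6] local [-38.   -1.6] [11.6 46.9] 1.8 z [0.0245 0.0281 0.0312]
top handle local [ -6.66045249 -20.99096636] [ 5.46285671 19.11895288] z 0.06239728665874039
top head local [92.3  0. ] [37.7 88.3] 0.3
nearest tall 162.72767181313998 [0.71065959 0.15326548 0.08098723] px (np.int64(132), np.int64(183))
cup [ 0.40058323 -0.27007991] [ 0.47648562 -0.19385851] 0.0609013608052355
side A 112 [226.5 250. ] local [39.6  0.3] [46.7 11.8] 87.5 z [0.024  0.0275 0.0302]
side B 106 [255.5 232.6] local [-37.1  -0.9] [49.4  9.7] 89.9 z [0.0237 0.0275 0.0297]
side handle local [ -5.25984135 -19.61063482] [ 7.83557617 21.03178647] z 0.06156267036117751
side head local [93.5  0.5] [38.3 88.5] 0.8
nearest tall 163.78109776019028 [0.70933873 0.16087805 0.08103012] px (np.int64(232), np.int64(156))
cup [ 0.40196882 -0.27362303] [ 0.4753945  -0.18970661] 0.05879147840856781
tri A [0.5801 0.1358 0.0262] gap 0.0019 local 38.1 -0.7
tri B [0.5314 0.0777 0.0252] gap 0.001 local -37.7 -2.1
tri H [0.5555 0.107  0.0577] gap 0.0001 local 0.3 -1.1
tri C [ 0.4381 -0.2333  0.0512] gap 0.0011 local -333.6 -135.8
```

```bash
python3 -m handwheel '[[0.026,-0.044,-0.031,0,0,0,0],[0.026,-0.044,-0.031,0,0,0,0],[0.026,-0.044,-0.031,0,0,0,0],[0.026,-0.044,-0.031,0,0,0,0],[0.026,-0.044,-0.031,0,0,0,0],[0.026,-0.044,-0.031,0,0,0,0],[0.026,-0.044,-0.031,0,0,0,0],[0.026,-0.044,-0.031,0,0,0,0],[0.026,-0.044,-0.031,0,0,0,0],[0.026,-0.044,-0.031,0,0,0,0],[0.026,-0.044,-0.031,0,0,0,0],[0.026,-0.044,-0.031,0,0,0,0]]' 20
cat >> h.py <<'E'
def go(tx,ty,tz,yaw=None):
    s=ctrl.get_state(); R=Ro.from_rotvec(s['tool_rot']).as_matrix(); p=np.array(s['position'])
    print('t',round(s['time'],2),'p',p.round(4),'y-yaw',np.degrees(np.arctan2(R[1,1],R[0,1])).round(2),'z',R[:,2].round(3),'F',np.round(s['ft_force'],1),'w',round(s['grip_width']*87,1),'gf',round(s['grip_force'],1),'q',np.round(s['joint_positions'],2))
    print('tool shift mm',(R.T@(np.array([tx,ty,tz])-p)*1000).round(1))
    if yaw is not None:
        T=np.c_[[np.sin(yaw:=np.radians(yaw)),-np.cos(yaw),0],[np.cos(yaw),np.sin(yaw),0],[0,0,-1]]
        print('turn deg',np.degrees(Ro.from_matrix(R.T@T).as_rotvec()).round(2))
E
python3 -c "
from h import *
go(.5795,.1363,.10,49.2)"
```

```text
time: 1.6
position: [0.5802, 0.1411, 0.2223]
tool_rot: [-0.381, -3.118, -0.0]
ft_force: [0.3, 0.5, 0.3]
grip_width: 0.299
grip_force: 0.0
t 1.6 p [0.5802 0.1411 0.2223] y-yaw 76.05 z [-0.  0. -1.] F [0.3 0.5 0.3] w 26.0 gf 0.0 q [-0.62  0.21  0.39  1.6  -0.08  1.34  1.11]
tool shift mm [ -0.5  -4.8 122.3]Traceback (most recent call last):
  File "<string>", line 3, in <module>
    go(.5795,.1363,.10,49.2)
    ~~^^^^^^^^^^^^^^^^^^^^^^
  File "h.py", line 30, in go
    print('turn deg',np.degrees(Ro.from_matrix(R.T@T).as_rotvec()).round(2))
                                ~~~~~~~~~~~~~~^^^^^^^
  File "scipy/spatial/transform/_rotation.pyx", line 1143, in scipy.spatial.transform._rotation.Rotation.from_matrix
ValueError: Non-positive determinant (left-handed or null coordinate frame) in rotation matrix 0: [[-8.92174788e-01 -4.51690139e-01 -4.07134074e-04]
 [-4.51690147e-01  8.92174874e-01 -7.64142964e-05]
 [-3.97750376e-04 -1.15723541e-04  9.99999914e-01]].
```

```bash
sed -i 's/T=np.c_\[\[np.sin(yaw:=np.radians(yaw)),-np.cos(yaw),0\]/T=np.c_[[-np.sin(yaw:=np.radians(yaw)),np.cos(yaw),0]/' h.py
python3 -m handwheel '[[0.026,-0.0005,-0.0048,0.02,0,0,8.95],[0.026,0,0,0.03,0,0,8.95],[0.026,0,0,0.03,0,0,8.95],[0.026,0,0,0.04,0,0,0],[0.026,0,0,0.04,0,0,0],[0.026,0,0,0.017,0,0,0],[0.026,0,0,0,0,0,0]]'
python3 - <<'E'
from h import *
go(.5795,.1363,.021,49.2)
im,d=grab('top');A=cv2.resize(im[150:235,150:250],None,fx=4,fy=4,interpolation=cv2.INTER_CUBIC)
im,d=grab('side');B=cv2.resize(im[190:290,180:280],None,fx=3.4,fy=3.4,interpolation=cv2.INTER_CUBIC)
cv2.imwrite('pics/pre.png',np.hstack([A,B]))
E
```

```text
time: 2.48
position: [0.5781, 0.1373, 0.0446]
tool_rot: [-1.095, -2.943, 0.003]
ft_force: [0.1, -0.2, 0.9]
grip_width: 0.3
grip_force: 0.0
t 2.48 p [0.5781 0.1373 0.0446] y-yaw 49.18 z [-0.002 -0.001 -1.   ] F [ 0.1 -0.2  0.9] w 26.1 gf 0.0 q [-0.63  0.37  0.42  1.8  -0.17  1.01  0.72]
tool shift mm [-1.8  0.2 23.6]
turn deg [-0.12 -0.06 -0.02]
```

View pics/pre.png

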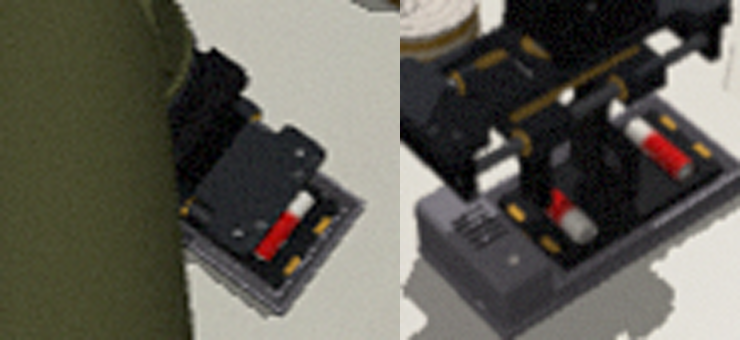

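The side crop shows the fingers straddling the red battery at crop (565,210), with the handle plate and the head clear. I'll descend and close.

```bash
python3 -m handwheel '[[0.026,-0.0015,0,0.010,0,0,0],[0.026,0,0,0.009,0,0,0],[0.026,0,0,0.004,0,0,0],[0.026,0,0,0,0,0,0]]'; python3 -c "
from h import *
go(.5795,.1363,.021,49.2)"
```

```text
time: 3.08
position: [0.5797, 0.1365, 0.0221]
tool_rot: [-1.095, -2.944, 0.001]
ft_force: [-0.6, 0.3, -0.1]
grip_width: 0.298
grip_force: 0.0
t 3.08 p [0.5797 0.1365 0.0221] y-yaw 49.18 z [-0.001 -0.    -1.   ] F [-0.6  0.3 -0.1] w 25.9 gf 0.0 q [-0.62  0.4   0.41  1.81 -0.19  0.97  0.73]
tool shift mm [-0.  -0.3  1.1]
turn deg [-0.04 -0.02 -0.02]
```

```bash
python3 -m handwheel '[[0.026,0,0,0.001,0,0,0],[0.01,0,0,0,0,0,0],[0.01,0,0,0,0,0,0],[0.01,0,0,0,0,0,0],[0.01,0,0,0,0,0,0]]' 20; python3 -m handwheel '[[0.01,0,0,-0.005,0,0,0],[0.01,0,0,-0.01,0,0,0],[0.01,0,0,-0.03,0,0,0],[0.01,0,0,-0.045,0,0,0],[0.01,0,0,-0.04,0,0,0],[0.01,0,0,0,0,0,0]]'
python3 - <<'E'
from h import *
go(.438,-.232,.15)
im,d=grab('side');cv2.imwrite('pics/lift.png',cv2.resize(im[130:290,160:300],None,fx=3.5,fy=3.5,interpolation=cv2.INTER_CUBIC))
E
```

```text
time: 3.7
position: [0.5801, 0.1367, 0.0218]
tool_rot: [1.095, 2.944, 0.001]
ft_force: [-0.4, -0.1, 1.3]
grip_width: 0.161
grip_force: 20.0
time: 4.45
position: [0.5827, 0.1371, 0.1564]
tool_rot: [1.094, 2.938, 0.009]
ft_force: [0.4, -0.4, -0.1]
grip_width: 0.168
grip_force: 20.0
t 4.45 p [0.5827 0.1371 0.1564] y-yaw 49.17 z [ 0.008  0.003 -1.   ] F [ 0.4 -0.4 -0.1] w 14.6 gf 20.0 q [-0.65  0.26  0.44  1.69 -0.12  1.21  0.68]
tool shift mm [-131.8 -373.9    4.1]
```

View pics/lift.png

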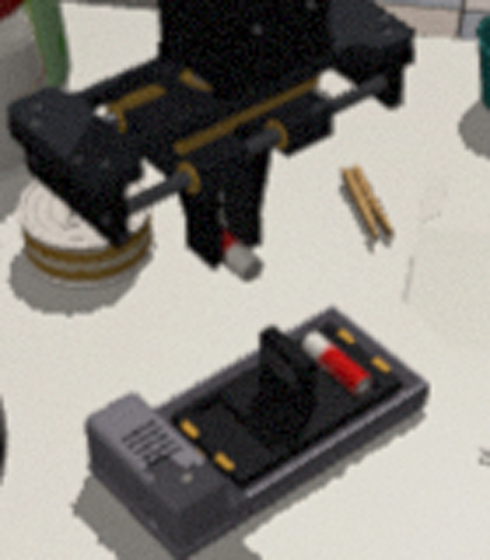

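The battery is held, at crop (240,255), and the carrier and waiting cell haven't moved. Moving to the cup.

```bash
python3 -m handwheel '[[0.01,-0.007,-0.02,0,0,0,0],[0.01,-0.0147,-0.0415,0,0,0,0],[0.01,-0.0147,-0.0415,0,0,0,0],[0.01,-0.0147,-0.0415,0,0,0,0],[0.01,-0.0147,-0.0415,0,0,0,0],[0.01,-0.0147,-0.0415,0,0,0,0],[0.01,-0.0147,-0.0415,0,0,0,0],[0.01,-0.0147,-0.0415,0,0,0,0],[0.01,-0.0147,-0.0415,0,0,0,0],[0.01,-0.0075,-0.0215,0,0,0,0],[0.01,0,0,0,0,0,0]]'
python3 - <<'E'
from h import *
go(.438,-.232,.045,49.2)
E
```

```text
time: 5.88
position: [0.433, -0.2346, 0.1504]
tool_rot: [-1.103, -2.939, 0.0]
ft_force: [-0.9, -0.3, -0.0]
grip_width: 0.167
grip_force: 20.0
t 5.88 p [ 0.433  -0.2346  0.1504] y-yaw 48.87 z [-0.002  0.001 -1.   ] F [-0.9 -0.3 -0. ] w 14.6 gf 20.0 q [-0.28  0.03  0.75  1.95 -0.02  1.18  1.32]
tool shift mm [ -2.3   5.4 105.4]
turn deg [-0.06 -0.13 -0.33]
```

```bash
python3 -m handwheel '[[0.01,-0.002,0.005,0.02,0,0,0],[0.01,0,0,0.03,0,0,0],[0.01,0,0,0.025,0,0,0],[0.01,0,0,0.015,0,0,0],[0.01,0,0,0.012,0,0,0],[0.01,0,0,0,0,0,0]]'; python3 -m handwheel '[[0.026,0,0,0,0,0,0],[0.026,0,0,0,0,0,0],[0.026,0,0,0,0,0,0],[0.026,0,0,-0.02,0,0,0],[0.026,0,0,-0.04,0,0,0],[0.026,0,0,-0.045,0,0,0],[0.026,0,0,0,0,0,0]]'
python3 - <<'E'
from h import *
go(.5545,.1075,.15,49.2)
im,d=grab('side');A=cv2.resize(im[90:190,260:370],None,fx=3.6,fy=3.6,interpolation=cv2.INTER_CUBIC)
im,d=grab('top');B=cv2.resize(im[150:250,150:250],None,fx=3.6,fy=3.6,interpolation=cv2.INTER_CUBIC)
cv2.imwrite('pics/drop.png',np.hstack([A,B]))
E
```

```text
time: 6.62
position: [0.4402, -0.2296, 0.049]
tool_rot: [-1.095, -2.943, 0.0]
ft_force: [-0.9, 0.4, -0.3]
grip_width: 0.164
grip_force: 20.0
time: 7.5
position: [0.4431, -0.2311, 0.1582]
tool_rot: [1.093, 2.937, 0.003]
ft_force: [0.2, 0.2, 0.0]
grip_width: 0.294
grip_force: 0.0
t 7.5 p [ 0.4431 -0.2311  0.1582] y-yaw 49.18 z [ 0.008 -0.001 -1.   ] F [0.2 0.2 0. ] w 25.6 gf 0.0 q [-0.3   0.03  0.75  1.93 -0.02  1.18  1.32]
tool shift mm [137.1 329.    8.7]
turn deg [ 0.25  0.37 -0.02]
```

View pics/drop.png

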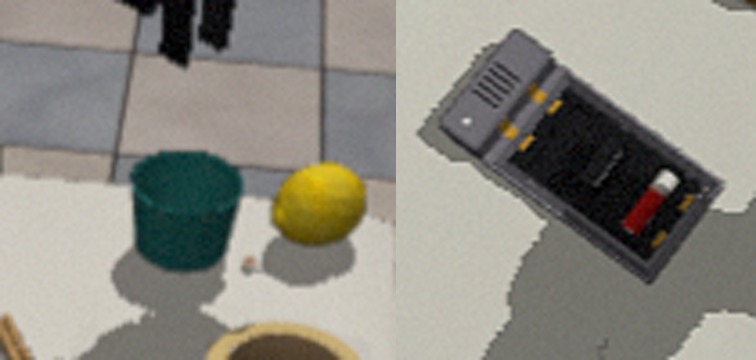

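The side crop shows the cup standing upright at (187,210) with the fingers empty above it. The top crop shows the contact-end pocket empty and the waiting cell at (651,202). Moving to the handle.

```bash
python3 -m handwheel '[[0.034,0.008,0.02,0,0,0,0],[0.034,0.0155,0.037,0,0,0,0],[0.034,0.0155,0.037,0,0,0,0],[0.034,0.0155,0.037,0,0,0,0],[0.034,0.0155,0.037,0,0,0,0],[0.034,0.0155,0.037,0,0,0,0],[0.034,0.0155,0.037,0,0,0,0],[0.034,0.0155,0.037,0,0,0,0],[0.034,0.0155,0.037,0,0,0,0],[0.034,0.005,0.013,0,0,0,0],[0.034,0,0,0,0,0,0]]'
python3 - <<'E'
from h import *
go(.5547,.1075,.036,49.2)
E
```

```text
time: 8.98
position: [0.5513, 0.1084, 0.1532]
tool_rot: [-1.094, -2.943, 0.003]
ft_force: [0.4, -1.0, 0.0]
grip_width: 0.39
grip_force: 0.0
t 8.97 p [0.5513 0.1084 0.1532] y-yaw 49.24 z [-0.002 -0.002 -1.   ] F [ 0.4 -1.   0. ] w 34.0 gf 0.0 q [-0.65  0.19  0.45  1.78 -0.09  1.2   0.69]
tool shift mm [ -3.3   1.9 117.2]
turn deg [-0.15 -0.04  0.04]
```

```bash
python3 -m handwheel '[[0.034,-0.0033,0.002,0.02,0,0,0],[0.034,0,0,0.035,0,0,0],[0.034,0,0,0.025,0,0,0],[0.034,0,0,0.01,0,0,0],[0.034,0,0,0,0,0,0],[0.034,0,0,0,0,0,0]]'
python3 - <<'E'
from h import *
go(.5547,.1075,.036,49.2)
E
```

```text
time: 9.72
position: [0.5566, 0.1077, 0.0655]
tool_rot: [1.096, 2.943, 0.002]
ft_force: [0.2, -0.1, 0.3]
grip_width: 0.392
grip_force: 0.0
t 9.72 p [0.5566 0.1077 0.0655] y-yaw 49.15 z [ 0.002  0.001 -1.   ] F [ 0.2 -0.1  0.3] w 34.1 gf 0.0 q [-0.62  0.29  0.44  1.85 -0.14  1.03  0.74]
tool shift mm [ 1.4 -1.4 29.5]
turn deg [ 0.09  0.06 -0.05]
```

```bash
python3 -m handwheel '[[0.034,0.001,-0.001,0.012,0,0,0],[0.034,0,0,0.012,0,0,0],[0.034,0,0,0.005,0,0,0],[0.034,0,0,0,0,0,0],[0.005,0,0,0,0,0,0],[0.005,0,0,0,0,0,0],[0.005,0,0,0,0,0,0],[0.005,0,0,0,0,0,0],[0.005,0,0,0,0,0,0]]' 45; python3 -c "
from h import *
go(.5547,.1075,.036,49.2)"
```

```text
time: 10.85
position: [0.5547, 0.108, 0.0359]
tool_rot: [1.095, 2.944, 0.001]
ft_force: [0.2, -0.0, 0.7]
grip_width: 0.136
grip_force: 45.0
t 10.85 p [0.5547 0.108  0.0359] y-yaw 49.18 z [ 0.001  0.    -1.   ] F [ 0.2 -0.   0.7] w 11.8 gf 45.0 q [-0.61  0.33  0.43  1.88 -0.16  0.97  0.75]
tool shift mm [-0.3 -0.4 -0.1]
turn deg [ 0.04  0.01 -0.02]
```

```bash
python3 -m handwheel '[[0.005,0,0,-0.004,0,0,0],[0.005,0,0,-0.008,0,0,0],[0.005,0,0,-0.012,0,0,0],[0.005,0,0,-0.014,0,0,0],[0.005,0,0,-0.014,0,0,0],[0.005,0,0,-0.014,0,0,0],[0.005,0,0,-0.012,0,0,0],[0.005,0,0,-0.008,0,0,0],[0.005,0,0,-0.004,0,0,0],[0.005,0,0,0,0,0,0]]'
python3 - <<'E'
from h import *
go(.5547,.1075,.126,49.2)
im,d=grab('side');cv2.imwrite('pics/lift2.png',cv2.resize(im[130:290,160:300],None,fx=3.5,fy=3.5,interpolation=cv2.INTER_CUBIC))
E
```

```text
time: 12.1
position: [0.5544, 0.1079, 0.1256]
tool_rot: [1.095, 2.944, 0.0]
ft_force: [0.5, -0.4, -2.5]
grip_width: 0.13
grip_force: 45.0
t 12.1 p [0.5544 0.1079 0.1256] y-yaw 49.19 z [ 0.  0. -1.] F [ 0.5 -0.4 -2.5] w 11.3 gf 45.0 q [-0.64  0.22  0.45  1.8  -0.1   1.14  0.71]
tool shift mm [-0.5 -0.1 -0.4]
turn deg [ 0.   -0.   -0.01]
```

View pics/lift2.png

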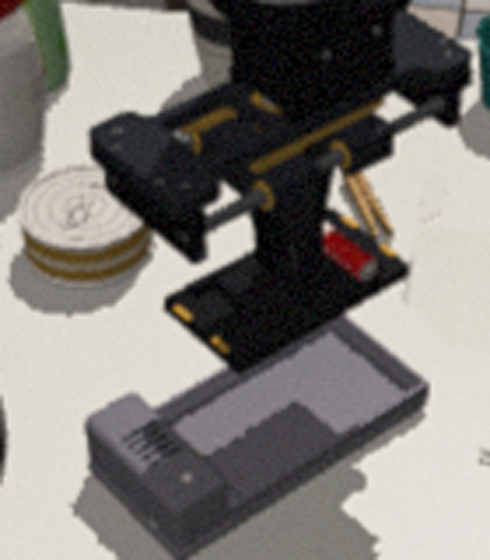

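The carrier is level and clear of the dock, with the waiting cell in its pocket at crop (350,255). Turning +180° about tool z, since j7 has range that way.

```bash
python3 -m handwheel '[[0.005,0,0,0,0,0,3],[0.005,0,0,0,0,0,6],[0.005,0,0,0,0,0,9],[0.005,0,0,0,0,0,9],[0.005,0,0,0,0,0,9],[0.005,0,0,0,0,0,9],[0.005,0,0,0,0,0,9],[0.005,0,0,0,0,0,9],[0.005,0,0,0,0,0,9],[0.005,0,0,0,0,0,9],[0.005,0,0,0,0,0,6],[0.005,0,0,0,0,0,3]]';python3 -c "
from h import *
go(.5547,.1075,.126,229.2)"
```

```text
time: 13.65
position: [0.554, 0.1078, 0.125]
tool_rot: [2.858, 1.304, -0.002]
ft_force: [0.0, -0.3, -1.8]
grip_width: 0.138
grip_force: 45.0
t 13.65 p [0.554  0.1078 0.125 ] y-yaw -40.94 z [-0.001 -0.001 -1.   ] F [ 0.  -0.3 -1.8] w 12.0 gf 45.0 q [-0.8   0.24  0.65  1.81 -0.16  1.15 -0.82]
tool shift mm [ 0.3  0.7 -1. ]
turn deg [3.000e-02 6.000e-02 8.986e+01]
```

```bash
python3 -m handwheel '[[0.005,0,0,0,0,0,3],[0.005,0,0,0,0,0,6],[0.005,0,0,0,0,0,9],[0.005,0,0,0,0,0,9],[0.005,0,0,0,0,0,9],[0.005,0,0,0,0,0,9],[0.005,0,0,0,0,0,9],[0.005,0,0,0,0,0,9],[0.005,0,0,0,0,0,9],[0.005,0,0,0,0,0,9],[0.005,0,0,0,0,0,6],[0.005,0,0,0,0,0,3]]';python3 -m handwheel '[[0.005,0,0,0,0,0,0],[0.005,0,0,0,0,0,0]]'>/dev/null
python3 - <<'E'
from h import *
go(.5545,.1075,.040,229.2)
im,d=grab('side');A=im[130:290,160:300]
cv2.imwrite('pics/turned.png',cv2.resize(A,None,fx=3.5,fy=3.5,interpolation=cv2.INTER_CUBIC))
P=pts('side',d);th=np.radians(49.2);u=np.array([np.cos(th),np.sin(th)]);v=np.array([-u[1],u[0]]);o=np.array([.5545,.1075])
L=np.stack([(P[...,:2]-o)@u,(P[...,:2]-o)@v],-1)*1000
m=(abs(P[...,2]-.109)<.006)&(abs(L[...,0])<75)&(abs(L[...,1])<50)&(d>0)
q=L[m];print(m.sum(),np.percentile(q,[1,99],axis=0),np.c_[q,np.ones(len(q))].shape,np.linalg.lstsq(np.c_[q,np.ones(len(q))],P[m][:,2]*1000,rcond=None)[0])
E
```

```text
time: 15.15
position: [0.5539, 0.1079, 0.125]
tool_rot: [2.943, -1.098, -0.001]
ft_force: [0.3, -0.8, -1.9]
grip_width: 0.131
grip_force: 45.0
t 15.4 p [0.5542 0.1079 0.1253] y-yaw -130.76 z [-0. -0. -1.] F [-0.1  0.3 -3.6] w 11.6 gf 45.0 q [-1.    0.28  0.88  1.81 -0.24  1.16 -2.32]
tool shift mm [ 0.5  0.  85.3]
turn deg [0.02 0.01 0.04]
1212 [[-59.89764775 -29.31411213]
 [ 59.26570812  36.59537046]] (1212, 3) [ 1.08621923e-02 -8.13030556e-03  1.08874292e+02]
```

View pics/turned.png

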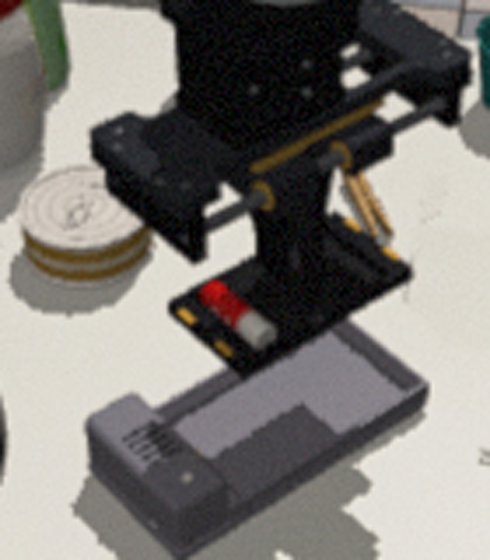

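The battery, at crop (235,312), is now on the contact-head side and still in its pocket, and the carrier is level. Next I'll check the carrier-to-dock offset in the same view.

Run:
```python
from h import *
th=np.radians(49.2);u=np.array([np.cos(th),np.sin(th)]);v=np.array([-u[1],u[0]]);o=np.array([.5545,.1075])
grab('top')
for n in('side','top'):
    im,d=load(n);P=pts(n,d)
    L=np.stack([(P[...,:2]-o)@u,(P[...,:2]-o)@v],-1)*1000
    for nm,z,tol,U in(('carrier',.109,.003,70),('rim',.020,.0025,75),('floor',.008,.0025,66),('head',.045,.004,125)):
        m=(abs(P[...,2]-z)<tol)&(abs(L[...,0])<U)&(abs(L[...,1])<50)&(d>0)
        q=L[m]
        if len(q)<30: print(n,nm,len(q));continue
        r=cv2.minAreaRect(q.astype(np.float32)); print(n,nm,len(q),np.percentile(q,[.5,99.5],axis=0).round(1).tolist(),np.round(r[0],1),np.round(r[1],1),round(r[2],1))
        for a,b in((-60,-40),(-40,-20),(20,40),(40,60)):
            s=q[(q[:,0]>a)&(q[:,0]<b),1]
            if len(s)>10: print('   ',a,b,np.percentile(s,[1,99]).round(1))
```

```text
side carrier 960 [[-61.0, -30.0], [59.5, 36.7]] [-0.8  3. ] [ 68.4 121.5] 89.9
    -60 -40 [-28.4  36.8]
    -40 -20 [-0.3 36.7]
    20 40 [-30.3  36.4]
    40 60 [-29.7  36.3]
side rim 258 [[-70.9, -43.6], [73.5, 45.8]] [0.7 1.8] [ 89.5 145.1] 88.8
    -60 -40 [41.2 46.3]
    -40 -20 [40.8 45.2]
    20 40 [-43.5  45.7]
    40 60 [-43.5  45.4]
side floor 1528 [[-64.4, -37.5], [59.5, 44.9]] [-0.4  4.1] [ 84.4 131.3] 89.0
    -60 -40 [-36.2  44.9]
    -40 -20 [-36.4  44.6]
    20 40 [-37.1  44.2]
    40 60 [-37.4  44.6]
side head 642 [[77.1, -41.8], [111.7, 44.1]] [94.6  1. ] [87.9 35.7] 89.7
top carrier 136 [[-60.7, -30.2], [-19.9, 35.3]] [-40.1   2.4] [40.2 66. ] 2.1
    -60 -40 [-14.7  35. ]
    -40 -20 [-30.1  35.3]
top rim 100 [[-71.3, -43.7], [-8.9, 44.0]] [-38.   0.] [66.6 88.3] 0.2
    -60 -40 [38.3 44.1]
    -40 -20 [38.  43.9]
top floor 73 [[-63.4, -41.8], [-5.0, 43.8]] [-34.4  -2.5] [92.9 58.8] 89.5
    -60 -40 [22.  35.3]
    -40 -20 [28.6 42.1]
top head 0
```

```bash
python3 -m handwheel '[[0.005,0.0022,-0.0008,0.005,0,0,0],[0.005,0,0,0.012,0,0,0],[0.005,0,0,0.016,0,0,0],[0.005,0,0,0.016,0,0,0],[0.005,0,0,0.012,0,0,0],[0.005,0,0,0.008,0,0,0],[0.005,0,0,0.004,0,0,0],[0.005,0,0,0,0,0,0],[0.005,0,0,0,0,0,0]]'
python3 - <<'E'
from h import *
go(.5563,.1069,.036,229.2)
th=np.radians(49.2);u=np.array([np.cos(th),np.sin(th)]);v=np.array([-u[1],u[0]]);o=np.array([.5545,.1075])
im,d=grab('side');P=pts('side',d)
L=np.stack([(P[...,:2]-o)@u,(P[...,:2]-o)@v],-1)*1000
for z,t in((.036,.003),(.045,.004),(.02,.0025)):
    m=(abs(P[...,2]-z)<t)&(abs(L[...,0])<125)&(abs(L[...,1])<50)&(d>0)
    if z==.036: m&=L[...,0]<70
    q=L[m]; print(z,len(q),np.percentile(q,[.5,99.5],axis=0).round(1).tolist())
E
```

```text
time: 16.62
position: [0.557, 0.1071, 0.0531]
tool_rot: [-2.944, 1.095, -0.001]
ft_force: [-0.3, -1.0, -2.6]
grip_width: 0.137
grip_force: 45.0
t 16.62 p [0.557  0.1071 0.0531] y-yaw -130.81 z [ 0.001  0.    -1.   ] F [-0.3 -1.  -2.6] w 11.9 gf 45.0 q [-0.94  0.38  0.84  1.87 -0.33  1.03 -2.25]
tool shift mm [-0.4  0.6 17.1]
turn deg [-0.05 -0.03 -0.01]
0.036 854 [[-59.9, -32.1], [60.8, 34.2]]
0.045 810 [[-0.8, -41.4], [111.6, 44.2]]
0.02 244 [[-70.2, -43.5], [112.2, 45.7]]
```

```bash
python3 -m handwheel '[[0.005,0,0.0004,0.003,0,0,0],[0.005,0,0,0.004,0,0,0],[0.005,0,0,0.003,0,0,0],[0.005,0,0,0.003,0,0,0],[0.005,0,0,0.002,0,0,0],[0.005,0,0,0.001,0,0,0],[0.005,0,0,0,0,0,0],[0.005,0,0,0,0,0,0]]'; python3 -c "
from h import *
go(.5563,.1069,.036,229.2)"
```

```text
time: 17.68
position: [0.5564, 0.1068, 0.0367]
tool_rot: [-2.944, 1.095, -0.0]
ft_force: [-0.8, 0.6, -2.2]
grip_width: 0.129
grip_force: 45.0
t 17.68 p [0.5564 0.1068 0.0367] y-yaw -130.81 z [ 0.  0. -1.] F [-0.8  0.6 -2.2] w 11.3 gf 45.0 q [-0.93  0.41  0.82  1.89 -0.35  1.   -2.23]
tool shift mm [-0.2 -0.   0.7]
turn deg [-0.02 -0.01 -0.01]
```

```bash
python3 -m handwheel '[[0.005,0,0,0.0008,0,0,0],[0.005,0,0,0.0004,0,0,0],[0.005,0,0,0,0,0,0],[0.005,0,0,0,0,0,0]]'; python3 -c "
from h import *
go(.5563,.1069,.036,229.2)"
```

```text
time: 18.18
position: [0.5565, 0.1068, 0.0359]
tool_rot: [-2.944, 1.095, -0.0]
ft_force: [-2.6, -0.2, 5.5]
grip_width: 0.134
grip_force: 45.0
t 18.18 p [0.5565 0.1068 0.0359] y-yaw -130.82 z [ 0.     0.001 -1.   ] F [-2.6 -0.2  5.5] w 11.7 gf 45.0 q [-0.93  0.41  0.82  1.89 -0.35  1.   -2.23]
tool shift mm [-0.2  0.  -0.1]
turn deg [-0.03  0.01 -0.02]
```

The carrier is on the floor: TCP z is 0.0359 as at the start, with 5.5 N upward. Releasing and retreating.

```bash
python3 -m handwheel '[[0.034,0,0,0,0,0,0],[0.034,0,0,0,0,0,0],[0.034,0,0,0,0,0,0],[0.034,0,0,-0.01,0,0,0],[0.034,0,0,-0.02,0,0,0],[0.034,0,0,-0.04,0,0,0],[0.034,0,0,-0.05,0,0,0],[0.034,0.03,0.03,-0.02,0,0,0],[0.034,0.04,0.04,0,0,0,0],[0.034,0.04,0.03,0,0,0,0],[0.034,0.03,0.02,0,0,0,0],[0.034,0,0,0,0,0,0]]'
python3 - <<'E'
from h import *
go(.5563,.1069,.036)
th=np.radians(49.2);u=np.array([np.cos(th),np.sin(th)]);v=np.array([-u[1],u[0]]);o=np.array([.5545,.1075])
im,d=grab('top');cv2.imwrite('pics/end.png',np.hstack([cv2.resize(im[90:300,140:390],None,fx=2,fy=2,interpolation=cv2.INTER_CUBIC)]))
for n in('side','top'):
    im,d=grab(n);P=pts(n,d)
    L=np.stack([(P[...,:2]-o)@u,(P[...,:2]-o)@v],-1)*1000
    m=(abs(L[...,0])<5)&(abs(L[...,1])<18)&(P[...,2]>.055)&(P[...,2]<.07);print(n,'handle z',np.median(P[m][:,2]))
    for c in(-20,20,-38,-54,54):
        m=(abs(L[...,0]-c)<4)&(abs(L[...,1])<24)&(d>0);print('  deck u',c,m.sum(),np.median(P[m][:,2]).round(4))
im,d=load('side');cv2.imwrite('pics/end.png',np.hstack([cv2.imread('pics/end.png')[:400],cv2.resize(im[190:290,180:290],(300,272)).__class__((400,300,3),np.uint8)*0+cv2.copyMakeBorder(cv2.resize(im[190:290,180:290],(300,272)),0,128,0,0,cv2.BORDER_CONSTANT)]))
E
```

```text
time: 19.68
position: [0.584, -0.0803, 0.1772]
tool_rot: [2.94, -1.105, 0.004]
ft_force: [-0.2, 0.1, 0.8]
grip_width: 0.393
grip_force: 0.0
t 19.68 p [ 0.584  -0.0803  0.1772] y-yaw -131.2 z [ 0.002 -0.002 -1.   ] F [-0.2  0.1  0.8] w 34.2 gf 0.0 q [-0.72  0.32  0.97  1.7  -0.27  1.27 -1.97]
tool shift mm [-144.6 -122.5  140.8]
side handle z 0.06172044919609275
  deck u -20 27 0.0201
  deck u 20 72 0.0204
  deck u -38 63 0.0143
  deck u -54 66 0.0204
  deck u 54 77 0.0199
top handle z 0.06262052570690269
  deck u -20 62 0.021
  deck u 20 58 0.0205
  deck u -38 59 0.0148
  deck u -54 60 0.0209
  deck u 54 55 0.0206
```

View pics/end.png

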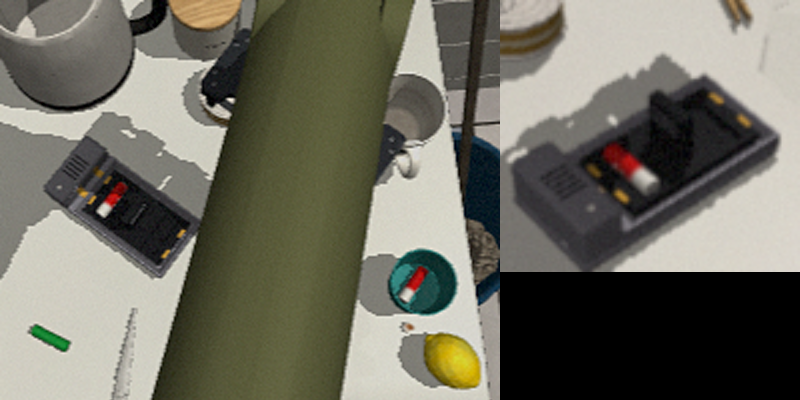

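The spent cell lies in the upright cup at (412,285). The carrier is seated, with deck at 20 mm and handle top at 62 mm, and the waiting cell is at the contacts at (112,200). Nothing is being touched.

```bash
python3 -m handwheel '[[0.034,0,0,0,0,0,0],[0.034,0,0,0,0,0,0]]' >/dev/null; python3 -c "
from bench import ctrl
print(ctrl.close_job())"
```

```text
the job is handed in; nothing more can be done
None
```

Job handed in at about 20 s of the 64 s allowed: the worn-out battery is in the upright cup, and the carrier is turned half way round and fully seated with the waiting battery at the contacts; I never moved to the mug, tape, peg or tin, though the arm partly hid them in the last picture.

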